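# Open the double-latched bread carrier and serve the loaf

### The job

Open the bread carrier: draw its bolt fully back, lift the lid a little by its handle until the hidden second catch stops it, leave it ajar while you push that catch fully aside, then swing the lid up to upright or beyond so that it stays open. Then take the tin loaf out and set it down, without dropping it, upright and flat inside the empty serving tray. Do not disturb the flask, the jar or the stack of plates.

Things in the scene. Friction and masses are not known exactly. Their poses are not given: they have to be found in the camera images.
- case: the bread carrier's fixed case: aluminium box, 170 (x) x 260 (y) x 110 mm high, walls 10 mm, floor 36 mm thick, flat hinged lid on top. Origin: centre of its underside. Its x points from its front (handle, bolt, catch; nearest the robot) to the hinge side, y along its front to the left seen from the robot, z up. 'Case' coordinates below are in this frame
- hinge (a point): the lid's hinge line, which runs along the case's y; the point is its middle, in the case frame (85, 0, 110) mm
- lid (a joint): lid angle, rad: 0 shut, grows as its front rises, 1.57 upright, stop at 1.70. Friction hinge: stays where left; 5 N up at the handle lifts it. Shut, it is a plate 110 to 128 mm above the table, front edge at case x = -97 mm. Bolt shut: it rises only 0.01 rad; bolt drawn: stops at 0.10 rad against the hidden catch; catch aside: free
- lid_handle (a point): centre of the lid's handle: round bar 12 mm thick, 72 mm long along case y, on two side posts, with a 32 mm gap to the lid's front edge behind it. Shut, at case (-135, 0, 117.5) mm: 220 mm ahead of the hinge line and 7.5 mm above it; turns with the lid (upright, it is on top). It can be pinched from above all the way: the bar turns between the fingers
- bolt (a joint): primary latch, a barrel bolt on the case's front: travel in m, 0 shut (may start up to 0.004), 0.030 fully drawn. It opens towards case -y (towards the handle) with 3 N friction and stays where left. Its rod runs over a lug of the lid, free from 0.017 on
- bolt_knob (a point): centre of the bolt's knob: a 16 mm ball on a 10 mm upright post at the case's front; shut at case (-106, 80, 149) mm, ball top 157 mm above the table (29 mm above the shut lid); push it or pinch it above the lid's level
- catch (a joint): hidden second catch under the lid's front edge, a slide on the case's front: travel in m, 0 engaged, 0.024 fully aside. It moves towards case +y (towards the handle) with 3 N friction and stays where left. Locked (2 mm play) while the lid is shut, free with the lid at 0.06 to 0.10 rad; it lets the lid go from 0.016 on
- catch_nose (a point): tip of the catch's nose, all that peeks out: a steel tab 10 mm wide (y), 23 mm tall (84 to 107 mm above the table), sticking out 38 mm ahead of the lid's front edge, below the lid; the point is the middle of its front face, case (-135, -110, 96) mm when engaged. Push its outer (-y) side from above, in front of the lid's edge (lean the tool back from the lid)
- loaf_center (a point): centre of the steel loaf tin with its brown loaf: tin 54 (x) x 120 (y) x 46 mm high, loaf crown (soft, look only) to 61 mm; this point is half-way up the tin, 23 mm above its underside; mass 0.25 to 0.5 kg; axes as the tin's, z up. It starts on the case's inner floor, long side within about 12 degrees of the case's y; grasp across its 54 mm width
- tray_in (a point): centre of the inner floor of the empty shallow aluminium serving tray: fixed, outside 175 (x) x 160 (y) x 18 mm high, walls 6 mm, floor 6 mm thick; it is left or right of the carrier; axes as the tray's
- plates: bystander: stack of white plates, 144 mm across, 34 mm high, on the side opposite to the tray; origin under its centre
- flask: bystander: steel flask, 64 mm across, 210 mm tall, standing close beside the carrier; origin under its centre
- jar: bystander: amber glass jar, 64 mm across, 90 mm tall, standing close beside the carrier on the other side; origin under its centre

How it is judged (in metres and radians):
On the way, in this order (a step that is already met when the one before it is completed fails the run):
1. the bolt is drawn back with the lid still down (value of joint bolt above 0.024 m and value of joint lid below 0.04 rad), for 0.1 s.
2. the lid is lifted slightly, the second catch still engaged (value of joint lid between 0.06 and 0.2 rad and value of joint catch below 0.006 m), for 0.2 s.
3. the second catch is pushed aside with the lid ajar (value of joint catch above 0.019 m and value of joint lid between 0.03 and 0.25 rad), for 0.1 s.
4. the lid is swung open (value of joint lid above 1.4 rad), for 0.2 s.
5. the loaf is lifted out over the case's rim (height (world z) of loaf_center above 0.14 m), for 0.1 s.
At the end, for the whole second after the job is handed in: the lid stands open by itself (over 1.4 rad), bolt (over 20 mm) and catch (over 16 mm) still drawn, and the loaf tin rests released, upright (within 0.06 rad) and flat on the tray's inner floor (within 4 mm in height), its centre within 60 mm (tray x) and 55 mm (tray y) of the tray's centre (value of joint lid above 1.4 rad and value of joint bolt above 0.02 m and value of joint catch above 0.016 m and x of loaf_center in the frame of tray_in between -0.06 and 0.06 m and y of loaf_center in the frame of tray_in between -0.055 and 0.055 m and z of loaf_center in the frame of tray_in between 0.019 and 0.027 m and angle between loaf_center's own z axis and vertical below 0.06 rad and linear speed of loaf below 0.03 m/s and contact force between loaf and the fingers below 0.1 N); the robot touches nothing.
It fails at once if the flask is shoved more than 30 mm or tipped (distance of flask from where it was at the start of the episode above 0.03 m or angle between flask's own z axis and vertical above 0.3 rad).
It fails at once if the jar is shoved more than 30 mm or tipped (distance of jar from where it was at the start of the episode above 0.03 m or angle between jar's own z axis and vertical above 0.3 rad).
It fails at once if the stack of plates is shoved more than 30 mm or tipped (distance of plates from where it was at the start of the episode above 0.03 m or angle between plates's own z axis and vertical above 0.3 rad).
It fails at once if the loaf is dropped (falls free for more than about 30 mm) (linear speed of loaf above 0.75 m/s and contact force between loaf and the fingers below 0.1 N).
It fails at once if the loaf tin is tipped over (angle between loaf_center's own z axis and vertical above 0.8 rad).
It also fails if it takes over 72 s, if anything falls off the work surface, if the arm or the gripper's body presses on something with over 40 N, if the wrist force passes 120 N, or if a joint passes its speed limit or range.

### The arm

A 6-joint arm with a two-finger parallel gripper is mounted at the origin on the work surface. World frame = base frame: x ahead of the robot, y to its left, z up, the work surface at z = 0. Lengths are in mm, angles in rad, forces in N, time in s.
With the tool pointing down it reaches from about 400 to 925 mm from the base axis. Payload 3.4 kg.
Tool frame: the origin (TCP) lies midway between the tips of the shut fingers; the grasp point (between the pads) lies 19 mm behind it; z points along the fingers, y is the line along which they close (so a half turn about z gives the same grasp; the last joint's range is limited). The gripper opens to 85 mm and grips with 20 to 120 N. Pads are 22 mm wide; open, the fingers measure 114 mm over their backs; the gripper's body (76 mm by 85 mm) begins 54 mm behind the grasp point. The pads swing forward as they close: fully open they stand 13 mm farther back than shut.
Start: joints at [-1.278, 0.307, 1.506, -0, 1.328, -0.073], TCP at [205.652, -536.971, 231.305] pointing down, gripper open.
Joint ranges: [-3.12, 3.12], [-1.05, 2.28], [0.14, 2.33], [-1.42, 4.57], [0.1, 2.73], [-2.68, 2.68]. Speed limits (rad/s): [2.57, 2.57, 3.14, 3.14, 3.14, 3.14].

### API

Orientations are given as a rotation vector (axis times angle).
In Python, from rig import env, eyes gives the robot as it stands.
- The arm moves only by the shell command python3 -m inch 'ROWS' [FORCE]. ROWS is JSON, a list of rows, each a list of 3 entries, a list of its own where there are three numbers: the shift along the world's x, y, z in m, then the turn, a rotation vector about the world's x, y, z in rad, then the opening, from 0 (shut) to 1 (fully open). In form: [[[dx, dy, dz], [rx, ry, rz], claw], ...]. A call has 1 to 20 rows; each row shifts and turns the commanded pose from where the row before left it; what a row does not reach is not made up. A row lasts 1/10 s, in which the tool goes at most 50 mm and 8.59 degrees, less where a joint would pass 70% of its speed; a pose out of reach is approached as far as the arm can. A call with a gripper value outside its range is refused whole. The fingers move at their own pace and stop on an object; FORCE is the grip in N (left out, the last holds). Time passes only in rows, so rows that do not move let the fingers close. It gives the time, the measured TCP pose, the force, the opening and the grip force at its end, in the units of the state.
- env.get_state(): the state, without advancing time (a new reading comes with each control period).
- eyes.get_image(name): name is "side" or "top" or "wrist"; returns the picture (480x640x3 uint8, red, green, blue); there is no depth.
- eyes.camera_model(name): a dict with "intrinsics" (3x3 intrinsics, pixels), "k1" (the pictures are not rectified: a ray, as slopes to the right and down, at radius r is drawn at 1 + k1 r^2 times it, then the intrinsics apply), "extrinsics" (4x4, takes a point from camera to world coordinates). Camera axes: x right, y down, z forward; pixel columns grow to the right and rows downward; lengths in mm; the calibration is good to about 2 mm. A picture is of the moment at which its call begins: read the wrist's pose just before it. camera_model takes no time and is no camera call; for the wrist camera it gives the pose at the moment of the call.
- env.job_done(): hands the job in; it is judged then, once.
Trained networks look in the newest picture that a camera, given by its name, has taken for a name from the list of things; names that differ only in an ending like _2 or _b are one class to them, and where a whole thing is asked for, a point or a joint stands for the part that bears it (a point fixed in the world has none). Each returns a list of dicts, best first, with "confidence" (0 to 1); they miss things now and then, are a little off and sometimes report something else, mostly with a low value. They report only what shows in the picture. A call takes as long as a camera call.
- eyes.look_for(camera, query): "centre" ([x, y, z] in mm, in world coordinates, good to about 4 mm: the middle of the surface that is visible of it).
- eyes.regions_of(camera, query): "mask" (480x640 bool, what is visible of it).
- eyes.landmark_of(camera, query): "centre" ([x, y, z] in mm, in world coordinates, good to about 4 mm: a listed point, or the origin of a listed thing).
The state is a dict: "t": time; "qpos": joint angles; "qvel": joint speeds; "joint_torque": joint torques, N m; "position": TCP position; "tcp_rot": TCP orientation; "wrist_force": force on the tool from outside, world axes, zero at the start; "ft_torque": the same for the moment, N m; "opening": finger opening in mm; "finger_force": force on a finger pad.
Only numpy, scipy, OpenCV 4.12 (cv2) and the standard library are available. Lean on these libraries where they do the work, as an engineer would, in place of code of your own. Each camera call takes 0.05 s, during which the arm holds its last target. There are 200 camera calls.

## Working session

There is one attempt and no reset: what is moved stays moved. The work goes in short steps, Python scripts to look and compute and a shell command to move; the robot and the scene stay as the last step left them, time stands still between calls to the robot, and variables do not carry over. Pictures are saved under pics/ and viewed, at most 10 in all, crops included, and the job is handed in when it is done.

```bash
ls; mkdir -p pics
python3 - <<'E'
from rig import env, eyes
import cv2,numpy as np
s=env.get_state();print(s['t'],s['position'],s['tcp_rot'],s['opening'])
ims=[]
for c in ['side','top']:
    im=eyes.get_image(c);ims.append(im)
    for q in ['case','hinge','lid_handle','bolt_knob','catch_nose','tray_in','plates','flask','jar']:
        r=eyes.landmark_of(c,q)
        print(c,q,[(np.round(d['centre']).tolist(),round(d['confidence'],2)) for d in r[:2]])
cv2.imwrite('pics/a.png',cv2.resize(np.vstack(ims)[:,:,::-1],(400*1,600)) if 0 else ims[1][:,:,::-1])
cv2.imwrite('pics/b.png',ims[0][:,:,::-1])
E
```

```text
pics
0.0 [ 205.44149785 -536.29551757  230.37513399] [-3.08717218e+00 -5.71075842e-01  3.61897831e-04] 85.56062660849086
side case [([626.0, -14.0, -1.0], 0.62)]
side hinge [([705.0, -29.0, 114.0], 0.77), ([454.0, -378.0, -6.0], 0.16)]
side lid_handle [([492.0, 13.0, 120.0], 0.57)]
side bolt_knob [([526.0, 78.0, 150.0], 0.43)]
side catch_nose [([469.0, -99.0, 101.0], 0.43)]
side tray_in []
side plates [([458.0, -379.0, 0.0], 0.61)]
side flask [([686.0, 152.0, 2.0], 0.77)]
side jar [([610.0, -203.0, 3.0], 0.53)]
top case [([618.0, -11.0, 0.0], 0.63)]
top hinge [([704.0, -32.0, 115.0], 0.98), ([531.0, 79.0, 152.0], 0.51)]
top lid_handle [([487.0, 7.0, 116.0], 0.91)]
top bolt_knob [([529.0, 78.0, 148.0], 0.42)]
top catch_nose [([467.0, -98.0, 99.0], 0.4)]
top tray_in [([501.0, 399.0, 6.0], 0.76)]
top plates [([457.0, -383.0, 2.0], 0.87), ([682.0, 153.0, -2.0], 0.2)]
top flask [([683.0, 153.0, -4.0], 0.83)]
top jar [([609.0, -204.0, -1.0], 0.8)]
```

View pics/a.png

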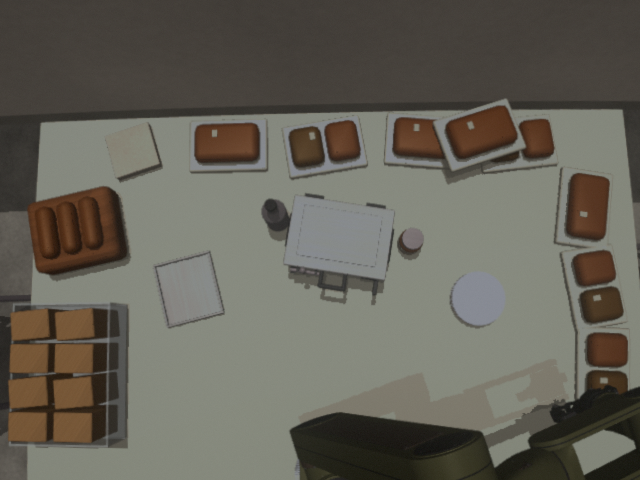

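View pics/b.png

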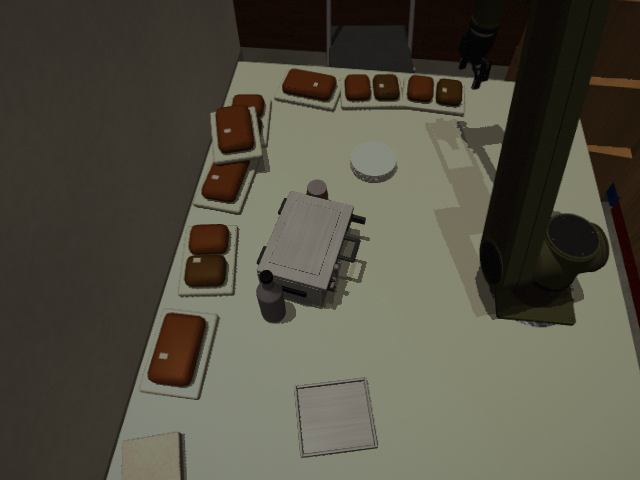

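The pictures show the carrier at top (290–395, 195–280), with the flask on its left (275, 213), the jar on its right (412, 240), the plates at (478, 298) and the tray at (188, 288). Hinge, handle and nose agree with a case yaw of about -0.186 rad and an origin near (621, -15). I'll move above the front for a close look.

```bash
cat > h.py <<'E'
from rig import env, eyes
import numpy as np
from scipy.spatial.transform import Rotation as R
def st():
    s=env.get_state();M=R.from_rotvec(s['tcp_rot']).as_matrix()
    print('t',round(s['t'],2),'p',np.round(s['position'],1),'yaw_toolY',round(float(np.arctan2(M[1,1],M[0,1])),3),'zdir',np.round(M[:,2],3),'F',np.round(s['wrist_force'],1),'open',round(s['opening'],1),'ff',np.round(s['finger_force'],1),'q6',np.round(s['qpos'],2)); return s
def see(c,qs):
    out={}
    im=eyes.get_image(c)
    for q in qs:
        r=eyes.landmark_of(c,q); out[q]=[(np.round(d['centre'],1).tolist(),round(d['confidence'],2)) for d in r[:2]]
        print(q,out[q])
    return im
E
python3 -m inch '[[[0.0165,0.033,0.0075],[0,0,0.064],0.3],[[0.0165,0.033,0.0075],[0,0,0.064],0.3],[[0.0165,0.033,0.0075],[0,0,0.064],0.3],[[0.0165,0.033,0.0075],[0,0,0.064],0.3],[[0.0165,0.033,0.0075],[0,0,0.064],0.3],[[0.0165,0.033,0.0075],[0,0,0.064],0.3],[[0.0165,0.033,0.0075],[0,0,0.064],0.3],[[0.0165,0.033,0.0075],[0,0,0.064],0.3],[[0.0165,0.033,0.0075],[0,0,0.064],0],[[0.0165,0.033,0.0075],[0,0,0.064],0],[[0.0165,0.033,0.0075],[0,0,0.064],0],[[0.0165,0.033,0.0075],[0,0,0.064],0],[[0.0165,0.033,0.0075],[0,0,0.064],0],[[0.0165,0.033,0.0075],[0,0,0.064],0],[[0.0165,0.033,0.0075],[0,0,0.064],0],[[0.0165,0.033,0.0075],[0,0,0.064],0],[[0,0,0],[0,0,0],0],[[0,0,0],[0,0,0],0]]'
python3 - <<'E'
from h import *
import cv2
st()
im=see('wrist',['hinge','lid_handle','bolt_knob','catch_nose'])
cv2.imwrite('pics/c.png',im[:,:,::-1])
E
```

```text
t: 2.8
position: [469.7, -8.4, 351.2]
tcp_rot: [2.411, 2.014, -0.001]
wrist_force: [0.5, -0.7, 0.2]
opening: -0.1
finger_force: 0.0
t 2.8 p [469.7  -8.4 351.2] yaw_toolY -0.179 zdir [-0.    -0.001 -1.   ] F [ 0.5 -0.7  0.2] open -0.1 ff 0.0 q6 [-0.11  0.08  1.5  -0.    1.56  0.07]
hinge [([708.7, -31.6, 112.0], 0.84)]
lid_handle [([487.4, 10.8, 118.5], 0.71)]
bolt_knob [([529.9, 83.2, 147.8], 0.6)]
catch_nose [([465.5, -100.8, 94.8], 0.61)]
```

View pics/c.png

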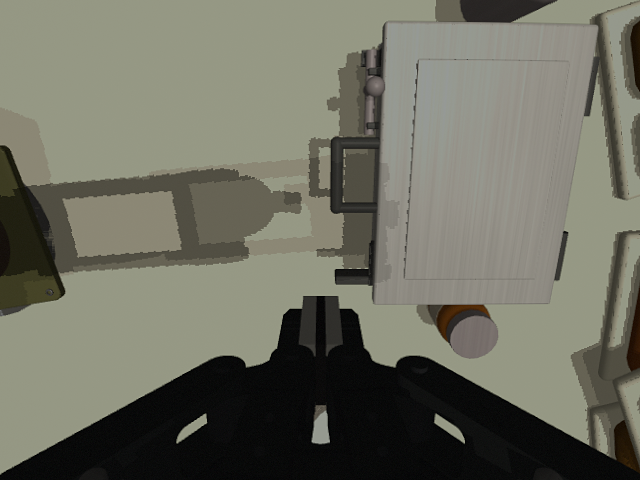

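The wrist picture shows the handle bar at (337, 175), the bolt knob at (375, 86) and the catch nose's front end at (336, 276). I'll back-project these pixels and fit the case pose.

```bash
cat >> h.py <<'E'
import cv2
def px2w(cam,u,v,z):
    m=eyes.camera_model(cam);K=np.array(m['intrinsics']);d=np.array([(u-K[0,2])/K[0,0],(v-K[1,2])/K[1,1]]);s=d.copy()
    for _ in range(20): s=d/(1+m['k1']*(s@s))
    T=np.array(m['extrinsics']);r=T[:3,:3]@np.array([*s,1]);o=T[:3,3];return o+r*(z-o[2])/r[2]
def fit(P,W):
    from scipy.optimize import least_squares
    P=np.array(P,float);W=np.array(W,float)
    def f(p):
        c,s=np.cos(p[2]),np.sin(p[2]);return (np.c_[P[:,0]*c-P[:,1]*s+p[0],P[:,0]*s+P[:,1]*c+p[1]]-W[:,:2]).ravel()
    r=least_squares(f,[620,-15,-.18],loss='soft_l1',f_scale=3,x_scale=[10,10,.1]);print('fit',np.round(r.x,3),'res',np.round(f(r.x).reshape(-1,2),1).tolist());return r.x
E
python3 - <<'E'
from h import *
k=px2w('wrist',375,86,149);b=px2w('wrist',337,175,118);n=px2w('wrist',336,276,105)
print(np.round([k,b,n],1))
P=[(85,0),(-135,0),(-135,-110)]
p=fit(P,[(708.7,-31.6),(487.4,10.8),(465.5,-100.8)])
p=fit(P+[(85,0),(-135,0),(-135,-110)]+[(85,0),(-135,0),(-135,-110)]+[(-135,0),(-135,-110)],[(708.7,-31.6),(487.4,10.8),(465.5,-100.8),(704,-32),(487,7),(467,-98),(705,-29),(492,13),(469,-99),b[:2],n[:2]])
c,s=np.cos(p[2]),np.sin(p[2])
for q in [(-106,80),(-106,107),(-106,67),(-135,0),(-133,-140),(0,0)]: print(q,np.round([p[0]+c*q[0]-s*q[1],p[1]+s*q[0]+c*q[1]],1))
E
```

```text
[[530.5  77.1 149. ]
 [488.7   7.4 118. ]
 [470.1 -97.6 105. ]]
fit [ 6.20792e+02 -1.59770e+01 -1.88000e-01] res [[-4.4, -0.2], [0.8, -1.6], [2.1, 2.0]]
fit [ 6.2135e+02 -1.5429e+01 -1.8500e-01] res [[-3.8, 0.5], [1.3, -1.4], [2.9, 2.1], [0.9, 0.9], [1.7, 2.4], [1.4, -0.7], [-0.1, -2.1], [-3.3, -3.6], [-0.6, 0.3], [-0.1, 2.0], [-1.7, -1.1]]
(-106, 80) [531.9  82.7]
(-106, 107) [536.9 109.3]
(-106, 67) [529.5  69.9]
(-135, 0) [488.7   9.4]
(-133, -140) [ 464.8 -128.5]
(0, 0) [621.4 -15.4]
```

```bash
python3 -m inch '[[[0.0136,0.0242,0],[0,0,0],0],[[0.0136,0.0242,0],[0,0,0],0],[[0.0136,0.0242,0],[0,0,0],0],[[0.0136,0.0242,0],[0,0,0],0],[[0.0136,0.0242,0],[0,0,0],0],[[0,0,-0.0355],[0,0,0],0],[[0,0,-0.0355],[0,0,0],0],[[0,0,-0.0355],[0,0,0],0],[[0,0,-0.0355],[0,0,0],0],[[0,0,-0.0355],[0,0,0],0],[[0,0,-0.0355],[0,0,0],0],[[0,0,0],[0,0,0],0]]'
python3 -m inch '[[[-0.00073,-0.0039,0],[0,0,0],0],[[-0.00073,-0.0039,0],[0,0,0],0],[[-0.00073,-0.0039,0],[0,0,0],0],[[-0.00073,-0.0039,0],[0,0,0],0],[[-0.00073,-0.0039,0],[0,0,0],0],[[-0.00073,-0.0039,0],[0,0,0],0],[[-0.00073,-0.0039,0],[0,0,0],0]]'
python3 -m inch '[[[-0.00055,-0.00295,0],[0,0,0],0],[[-0.00055,-0.00295,0],[0,0,0],0],[[-0.00055,-0.00295,0],[0,0,0],0]]'
```

```text
t: 4.25
position: [533.4, 110.4, 133.8]
tcp_rot: [-2.411, -2.006, 0.014]
wrist_force: [-0.1, 0.5, 0.3]
opening: -0.2
finger_force: 0.0
t: 4.95
position: [533.2, 84.8, 139.0]
tcp_rot: [2.413, 2.011, 0.003]
wrist_force: [0.5, 2.6, 2.2]
opening: 0.1
finger_force: 1.5
t: 5.25
position: [530.9, 75.7, 138.3]
tcp_rot: [-2.413, -2.012, -0.0]
wrist_force: [1.2, 3.0, 2.1]
opening: 0.5
finger_force: 1.5
```

```bash
python3 -m inch '[[[-0.0004,-0.002,0],[0,0,0],0],[[-0.0004,-0.002,0],[0,0,0],0],[[0,0,0],[0,0,0],0]]'
python3 -m inch '[[[-0.0004,-0.002,0],[0,0,0],0],[[-0.0002,-0.001,0],[0,0,0],0],[[0,0,0],[0,0,0],0]]'
```

```text
t: 5.55
position: [530.0, 71.5, 138.2]
tcp_rot: [2.413, 2.011, -0.001]
wrist_force: [1.1, 1.4, 0.5]
opening: 0.3
finger_force: 1.0
t: 5.85
position: [529.9, 70.8, 138.3]
tcp_rot: [-2.412, -2.009, -0.005]
wrist_force: [2.0, 8.6, 1.7]
opening: -0.0
finger_force: 4.5
```

```bash
python3 -m inch '[[[0.002,0.012,0],[0,0,0],0],[[0,0,0.03],[0,0,0],0],[[0,0,0.03],[0,0,0],0],[[-0.0145,-0.0245,0],[0,0,0],0.35],[[-0.0145,-0.0245,0],[0,0,0],0.35],[[-0.0145,-0.0245,0],[0,0,0],0.35],[[0,0,0],[0,0,0],0.35],[[0,0,0],[0,0,0],0.35]]'
python3 - <<'E'
from h import *
st()
im=see('wrist',['lid_handle','bolt_knob','catch_nose'])
cv2.imwrite('pics/d.png',im[:,:,::-1])
E
```

```text
t: 6.65
position: [487.2, 7.0, 198.0]
tcp_rot: [-2.414, -2.01, 0.002]
wrist_force: [0.0, 0.1, -0.4]
opening: 29.7
finger_force: 0.0
t 6.65 p [487.2   7.  198. ] yaw_toolY -0.182 zdir [-0.001 -0.    -1.   ] F [ 0.   0.1 -0.4] open 29.7 ff 0.0 q6 [-0.07  0.22  1.73 -0.    1.2   0.11]
lid_handle [([487.0, 10.0, 115.6], 0.85)]
bolt_knob [([524.5, 53.3, 150.3], 0.79)]
catch_nose [([466.9, -97.8, 96.4], 0.94)]
```

View pics/d.png

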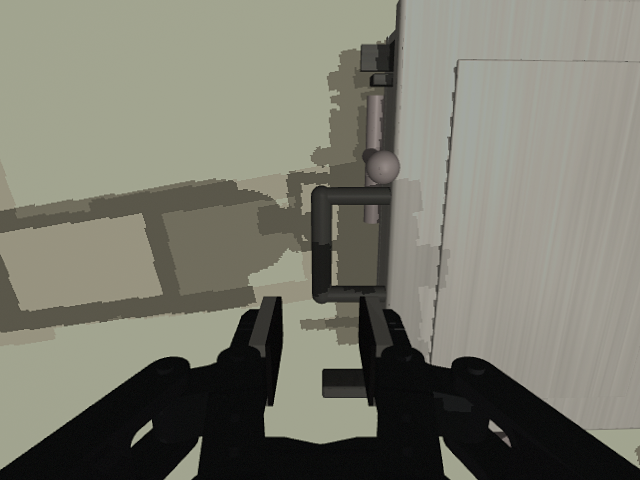

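The bolt is drawn: the knob, at (382, 167), now sits next to the handle. The bar at (322, 245) is centred between the fingers, so I'll go down, pinch it and lift a little.

```bash
python3 -m inch '[[[0.001,0.002,-0.0196],[0,0,0],0.35],[[0,0,-0.0196],[0,0,0],0.35],[[0,0,-0.0196],[0,0,0],0.35],[[0,0,-0.0196],[0,0,0],0.35],[[0,0,-0.0196],[0,0,0],0.35],[[0,0,0],[0,0,0],0.35],[[0,0,0],[0,0,0],0.0],[[0,0,0],[0,0,0],0.0],[[0,0,0],[0,0,0],0.0],[[0,0,0],[0,0,0],0.0]]' 30
python3 -m inch '[[[0,0,0.004],[0,0,0],0],[[0,0,0.004],[0,0,0],0],[[0,0,0.004],[0,0,0],0],[[0,0,0.003],[0,0,0],0],[[0,0,0.003],[0,0,0],0],[[0,0,0.002],[0,0,0],0],[[0,0,0],[0,0,0],0]]'
```

```text
t: 7.85
position: [488.2, 9.9, 100.6]
tcp_rot: [-2.412, -2.011, 0.0]
wrist_force: [-3.2, 2.5, -2.4]
opening: 10.7
finger_force: 29.4
t: 8.55
position: [489.8, 9.6, 121.0]
tcp_rot: [2.413, 2.011, 0.002]
wrist_force: [-1.0, 4.4, -0.7]
opening: 11.0
finger_force: 29.4
```

```bash
python3 -m inch '[[[0,0,0.0015],[0,0,0],0],[[0,0,0],[0,0,0],0]]'
python3 - <<'E'
from h import *
st()
see('side',['lid_handle','catch_nose','lid']);see('wrist',['lid_handle'])
E
```

```text
t: 8.75
position: [489.8, 9.6, 121.9]
tcp_rot: [2.413, 2.011, 0.002]
wrist_force: [-0.2, 5.0, -6.6]
opening: 10.9
finger_force: 29.9
t 8.75 p [489.8   9.6 121.9] yaw_toolY -0.181 zdir [ 0.002  0.    -1.   ] F [-0.2  5.  -6.6] open 10.9 ff 29.9 q6 [-0.07  0.31  1.83  0.    1.    0.11]
lid_handle [([492.0, 9.9, 138.2], 0.84)]
catch_nose []Traceback (most recent call last):
  File "<stdin>", line 3, in <module>
  File "h.py", line 11, in see
    r=eyes.landmark_of(c,q); out[q]=[(np.round(d['centre'],1).tolist(),round(d['confidence'],2)) for d in r[:2]]
ValueError: it knows: bolt_knob, case, catch_nose, flask, hinge, jar, lid_handle, loaf_center, plates, tray_in
```

```bash
python3 -m inch '[[[0,0,0],[0,0,0],0.35],[[0,0,0],[0,0,0],0.35],[[0,0,0],[0,0,0],0.35],[[0,0,0.02],[0,0,0],0.35],[[0,0,0.025],[0,0,0],0.35],[[0,0,0.025],[0,0,0],0.35],[[-0.0064,-0.0274,0],[0,0,0],0],[[-0.0064,-0.0274,0],[0,0,0],0],[[-0.0064,-0.0274,0],[0,0,0],0],[[-0.0064,-0.0274,0],[0,0,0],0],[[-0.0064,-0.0274,0],[0,0,0],0],[[0,0,0],[0,0,0],0]]'
python3 - <<'E'
from h import *
st()
see('wrist',['lid_handle','bolt_knob','catch_nose']);see('side',['lid_handle','catch_nose'])
E
```

```text
t: 10.1
position: [457.0, -131.0, 192.4]
tcp_rot: [2.414, 2.006, -0.001]
wrist_force: [1.5, 0.5, -0.1]
opening: -0.1
finger_force: 0.0
t 10.1 p [ 457.  -131.   192.4] yaw_toolY -0.184 zdir [ 0.001 -0.003 -1.   ] F [ 1.5  0.5 -0.1] open -0.1 ff 0.0 q6 [-0.37  0.2   1.76 -0.    1.17 -0.18]
lid_handle []
bolt_knob []
catch_nose [([472.0, -99.5, 95.0], 0.66)]
lid_handle [([488.6, 11.5, 141.0], 0.9)]
catch_nose [([466.9, -98.4, 98.2], 0.71)]
```

```bash
python3 -m inch '[[[0,0,-0.0255],[0,0,0],0],[[0,0,-0.0255],[0,0,0],0],[[0,0,-0.0255],[0,0,0],0],[[0,0,-0.025],[0,0,0],0],[[0,0,0],[0,0,0],0]]'
python3 -m inch '[[[0.0007,0.0039,0],[0,0,0],0],[[0.0007,0.0039,0],[0,0,0],0],[[0.0007,0.0039,0],[0,0,0],0],[[0.0007,0.0039,0],[0,0,0],0],[[0.0007,0.0039,0],[0,0,0],0],[[0.0007,0.0039,0],[0,0,0],0],[[0.0007,0.0039,0],[0,0,0],0],[[0.0006,0.003,0],[0,0,0],0]]'
python3 -m inch '[[[0.0006,0.003,0],[0,0,0],0],[[0.0004,0.002,0],[0,0,0],0],[[0,0,0],[0,0,0],0]]'
```

```text
t: 10.95
position: [454.6, -126.0, 87.7]
tcp_rot: [-2.407, -2.009, 0.005]
wrist_force: [0.2, 0.4, -1.0]
opening: -0.1
finger_force: 0.0
t: 11.75
position: [463.2, -97.2, 90.6]
tcp_rot: [2.412, 2.011, 0.001]
wrist_force: [0.2, -2.5, 2.5]
opening: 0.3
finger_force: 1.5
t: 12.05
position: [463.6, -91.9, 90.2]
tcp_rot: [-2.413, -2.011, -0.0]
wrist_force: [2.1, -2.0, -0.2]
opening: -0.3
finger_force: 0.7
```

```bash
python3 -m inch '[[[0.0004,0.002,0],[0,0,0],0],[[0.0002,0.001,0],[0,0,0],0],[[0,0,0],[0,0,0],0]]'
python3 -m inch '[[[0.0002,0.001,0],[0,0,0],0],[[0.0002,0.001,0],[0,0,0],0],[[0,0,0],[0,0,0],0]]'
```

```text
t: 12.35
position: [463.8, -89.7, 90.2]
tcp_rot: [2.412, 2.012, -0.002]
wrist_force: [0.3, -4.0, 0.9]
opening: 0.0
finger_force: 2.4
t: 12.65
position: [463.5, -86.4, 89.9]
tcp_rot: [-2.412, -2.009, 0.0]
wrist_force: [-0.3, -0.2, 0.8]
opening: -0.0
finger_force: 0.0
```

```bash
python3 -m inch '[[[0.0004,0.002,0],[0,0,0],0],[[0,0,0],[0,0,0],0]]'
python3 - <<'E'
from h import *
st()
im=see('wrist',['catch_nose','lid_handle'])
cv2.imwrite('pics/e.png',im[:,:,::-1])
see('side',['lid_handle','catch_nose'])
E
```

```text
t: 12.85
position: [463.8, -85.9, 90.0]
tcp_rot: [-2.412, -2.013, 0.004]
wrist_force: [-2.2, -5.3, 0.8]
opening: -0.0
finger_force: 2.9
t 12.85 p [463.8 -85.9  90. ] yaw_toolY -0.18 zdir [-0.002 -0.001 -1.   ] F [-2.2 -5.3  0.8] open -0.0 ff 2.9 q6 [-0.27  0.33  1.9  -0.    0.91 -0.09]
catch_nose [([472.9, -74.1, 93.0], 0.74)]
lid_handle []
lid_handle [([492.3, 11.4, 140.8], 0.74)]
catch_nose [([473.1, -73.6, 100.4], 0.65)]
```

View pics/e.png

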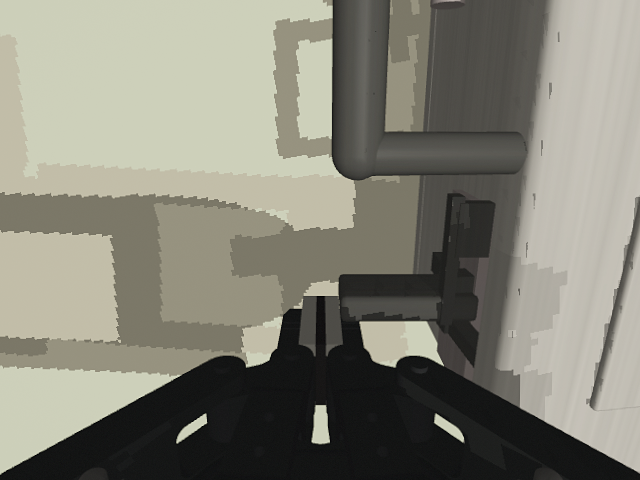

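The nose, at (390, 297), has moved from case y = -110 to about -86, so the catch is fully aside, and the lid is still ajar. Back to the handle.

```bash
python3 -m inch '[[[-0.002,-0.01,0],[0,0,0],0],[[0,0,0.025],[0,0,0],0],[[0,0,0.025],[0,0,0],0],[[0,0,0.025],[0,0,0],0],[[0,0,0.025],[0,0,0],0],[[0.007,0.0265,0],[0,0,0],0.35],[[0.007,0.0265,0],[0,0,0],0.35],[[0.007,0.0265,0],[0,0,0],0.35],[[0.007,0.0265,0],[0,0,0],0.35],[[0,0,0],[0,0,0],0.35],[[0,0,0],[0,0,0],0.35]]'
python3 - <<'E'
from h import *
st()
see('wrist',['lid_handle'])
E
```

```text
t: 14.25
position: [490.7, 11.0, 190.1]
tcp_rot: [-2.411, -2.013, 0.001]
wrist_force: [0.1, -0.6, 0.6]
opening: 29.9
finger_force: 0.0
t 14.25 p [490.7  11.  190.1] yaw_toolY -0.179 zdir [-0.001  0.    -1.   ] F [ 0.1 -0.6  0.6] open 29.9 ff 0.0 q6 [-0.06  0.23  1.74  0.    1.18  0.12]
lid_handle [([490.7, 11.8, 136.9], 0.86)]
```

```bash
python3 -m inch '[[[0,0,-0.0165],[0,0,0],0.35],[[0,0,-0.0165],[0,0,0],0.35],[[0,0,-0.0165],[0,0,0],0.35],[[0,0,-0.0165],[0,0,0],0.35],[[0,0,0],[0,0,0],0.35],[[0,0,0],[0,0,0],0],[[0,0,0],[0,0,0],0],[[0,0,0],[0,0,0],0],[[0,0,0],[0,0,0],0]]' 25
python3 - <<'E'
import numpy as np
t=np.linspace(.093,1.613,20)
x=-220*np.cos(t)+7.5*np.sin(t);z=220*np.sin(t)+7.5*np.cos(t)
print([[round(a*.983/1e3,4),round(-a*.184/1e3,4),round(b/1e3,4)] for a,b in zip(np.diff(x),np.diff(z))])
E
```

```text
t: 15.25
position: [489.9, 10.2, 124.5]
tcp_rot: [-2.413, -2.012, 0.002]
wrist_force: [-3.3, -3.0, -0.0]
opening: 10.7
finger_force: 25.7
[[np.float64(0.0029), np.float64(-0.0005), np.float64(0.0174)], [np.float64(0.0042), np.float64(-0.0008), np.float64(0.0171)], [np.float64(0.0056), np.float64(-0.001), np.float64(0.0167)], [np.float64(0.0069), np.float64(-0.0013), np.float64(0.0162)], [np.float64(0.0081), np.float64(-0.0015), np.float64(0.0156)], [np.float64(0.0093), np.float64(-0.0017), np.float64(0.0148)], [np.float64(0.0104), np.float64(-0.002), np.float64(0.014)], [np.float64(0.0115), np.float64(-0.0022), np.float64(0.0132)], [np.float64(0.0125), np.float64(-0.0023), np.float64(0.0122)], [np.float64(0.0134), np.float64(-0.0025), np.float64(0.0111)], [np.float64(0.0142), np.float64(-0.0027), np.float64(0.01)], [np.float64(0.015), np.float64(-0.0028), np.float64(0.0088)], [np.float64(0.0156), np.float64(-0.0029), np.float64(0.0076)], [np.float64(0.0162), np.float64(-0.003), np.float64(0.0063)], [np.float64(0.0166), np.float64(-0.0031), np.float64(0.0049)], [np.float64(0.0169), np.float64(-0.0032), np.float64(0.0036)], [np.float64(0.0172), np.float64(-0.0032), np.float64(0.0022)], [np.float64(0.0173), np.float64(-0.0032), np.float64(0.0008)], [np.float64(0.0173), np.float64(-0.0032), np.float64(-0.0006)]]
```

```bash
python3 -m inch '[[[0.0029,-0.0005,0.0174],[0,0,0],0],[[0.0042,-0.0008,0.0171],[0,0,0],0],[[0.0056,-0.001,0.0167],[0,0,0],0],[[0.0069,-0.0013,0.0162],[0,0,0],0],[[0.0081,-0.0015,0.0156],[0,0,0],0]]'
python3 -m inch '[[[0.0093,-0.0017,0.0148],[0,0,0],0],[[0.0104,-0.002,0.014],[0,0,0],0],[[0.0115,-0.0022,0.0132],[0,0,0],0],[[0.0125,-0.0023,0.0122],[0,0,0],0],[[0.0134,-0.0025,0.0111],[0,0,0],0],[[0.0142,-0.0027,0.01],[0,0,0],0],[[0.015,-0.0028,0.0088],[0,0,0],0],[[0.0156,-0.0029,0.0076],[0,0,0],0],[[0,0,0],[0,0,0],0]]'
python3 -c "from h import *;st()"
```

```text
t: 15.75
position: [516.4, 5.4, 207.3]
tcp_rot: [-2.411, -2.01, 0.006]
wrist_force: [-3.8, -1.4, -3.6]
opening: 10.8
finger_force: 24.6
t: 16.65
position: [622.3, -13.7, 303.4]
tcp_rot: [2.41, 2.009, 0.006]
wrist_force: [-5.1, -1.6, 13.1]
opening: 10.9
finger_force: 25.8
t 16.65 p [622.3 -13.7 303.4] yaw_toolY -0.181 zdir [ 0.006 -0.001 -1.   ] F [-5.1 -1.6 13.1] open 10.9 ff 25.8 q6 [-0.09  0.33  1.29 -0.    1.52  0.09]
```

```bash
python3 -m inch '[[[0.0162,-0.003,0.0073],[0,0,0],0],[[0.0166,-0.0031,0.0055],[0,0,0],0],[[0.0169,-0.0032,0.0036],[0,0,0],0],[[0.0172,-0.0032,0.0022],[0,0,0],0],[[0.0173,-0.0032,0.0008],[0,0,0],0],[[0,0,0],[0,0,0],0]]'
python3 -m inch '[[[0.012,-0.0023,0],[0,0,0],0],[[0.008,-0.0015,0],[0,0,0],0],[[0,0,0],[0,0,0],0]]'
python3 -c "
from h import *;st();see('side',['lid_handle'])"
```

```text
t: 17.25
position: [708.4, -29.3, 320.9]
tcp_rot: [2.409, 2.009, 0.009]
wrist_force: [2.1, -0.3, 4.0]
opening: 10.7
finger_force: 25.6
t: 17.55
position: [726.7, -32.7, 319.8]
tcp_rot: [2.411, 2.01, 0.006]
wrist_force: [1.2, 1.4, 3.7]
opening: 10.8
finger_force: 25.8
t 17.55 p [726.7 -32.7 319.8] yaw_toolY -0.181 zdir [ 0.004  0.    -1.   ] F [1.2 1.4 3.7] open 10.8 ff 25.8 q6 [-0.1   0.48  1.    0.    1.65  0.08]
lid_handle [([729.3, -31.7, 331.5], 0.7)]
```

```bash
python3 -m inch '[[[0,0,0],[0,0,0],0.4],[[0,0,0],[0,0,0],0.4],[[0,0,0],[0,0,0],0.4],[[0,0,0.02],[0,0,0],0.4],[[0,0,0.02],[0,0,0],0.4],[[0,0,0.01],[0,0,0],0.4],[[-0.03,-0.014,0],[0,0,0],0.8],[[-0.03,-0.014,0],[0,0,0],1],[[-0.03,-0.014,0],[0,0,0],1],[[-0.03,-0.014,0],[0,0,0],1],[[0,0,0],[0,0,0],1],[[0,0,0],[0,0,0],1]]'
python3 - <<'E'
from h import *
st()
im=see('wrist',['loaf_center','lid_handle'])
cv2.imwrite('pics/f.png',im[:,:,::-1])
m=eyes.regions_of('wrist','loaf_center')
for d in m[:1]:
    pts=np.argwhere(d['mask'])[:,::-1].astype(np.float32);print(d['confidence'],len(pts),cv2.minAreaRect(pts))
    b=cv2.boxPoints(cv2.minAreaRect(pts));print(np.round([px2w('wrist',u,v,82) for u,v in b],1))
see('top',['loaf_center','tray_in','lid_handle']);see('side',['loaf_center','tray_in','lid_handle'])
E
```

```text
t: 18.85
position: [604.2, -89.3, 368.8]
tcp_rot: [2.414, 2.01, 0.001]
wrist_force: [0.4, 0.1, -0.2]
opening: 85.5
finger_force: 0.0
t 18.85 p [604.2 -89.3 368.8] yaw_toolY -0.182 zdir [ 0.001  0.    -1.   ] F [ 0.4  0.1 -0.2] open 85.5 ff 0.0 q6 [-0.22  0.29  1.19  0.    1.66 -0.03]
loaf_center []
lid_handle [([722.3, -34.3, 325.9], 0.88)]
0.66 6920 ((325.5748596191406, 129.19000244140625), (58.04816436767578, 124.51117706298828), 3.2704880237579346)
[[ 577.3  -86.2   82. ]
 [ 608.6   33.9   82. ]
 [ 664.3   20.7   82. ]
 [ 637.8 -100.9   82. ]]
loaf_center [([618.4, -37.7, 60.7], 0.94)]
tray_in [([504.5, 396.7, 2.0], 0.61)]
lid_handle [([727.2, -34.2, 330.6], 0.96)]
loaf_center [([615.2, -34.2, 58.6], 0.96), ([688.2, 150.8, 1.3], 0.57)]
tray_in [([498.4, 399.6, 8.1], 0.72)]
lid_handle [([727.3, -32.1, 330.0], 0.79)]
```

View pics/f.png

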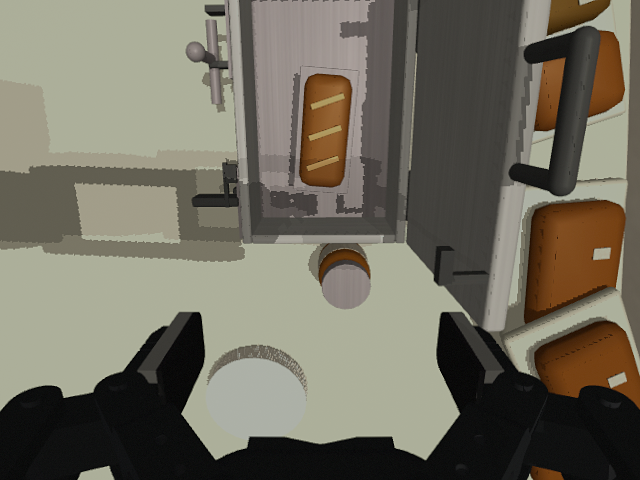

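The tin lies at (325, 129) with its corners near (302, 67) and (349, 195), about 3° off the tool's yaw. It is near world (619.5, -34.5). The lid stands open.

```bash
python3 -m inch '[[[0.004,0.014,0],[0,0,-0.014],1],[[0.004,0.014,0],[0,0,-0.014],1],[[0.004,0.014,0],[0,0,-0.014],1],[[0.0033,0.0128,0],[0,0,-0.014],1],[[0,0,-0.04],[0,0,0],1],[[0,0,-0.04],[0,0,0],1],[[0,0,-0.04],[0,0,0],1],[[0,0,-0.04],[0,0,0],1],[[0,0,-0.02],[0,0,0],1],[[0,0,0],[0,0,0],1]]'
python3 - <<'E'
from h import *
st()
im=see('wrist',['loaf_center'])
cv2.imwrite('pics/g.png',im[:,:,::-1])
E
```

```text
t: 20.45
position: [617.2, -33.9, 184.5]
tcp_rot: [-2.464, -1.94, 0.009]
wrist_force: [-0.1, -0.8, 0.9]
opening: 85.3
finger_force: 0.0
t 20.45 p [617.2 -33.9 184.5] yaw_toolY -0.237 zdir [-0.008  0.001 -1.   ] F [-0.1 -0.8  0.9] open 85.3 ff 0.0 q6 [-0.12  0.41  1.47  0.    1.27  0.11]
loaf_center []
```

View pics/g.png

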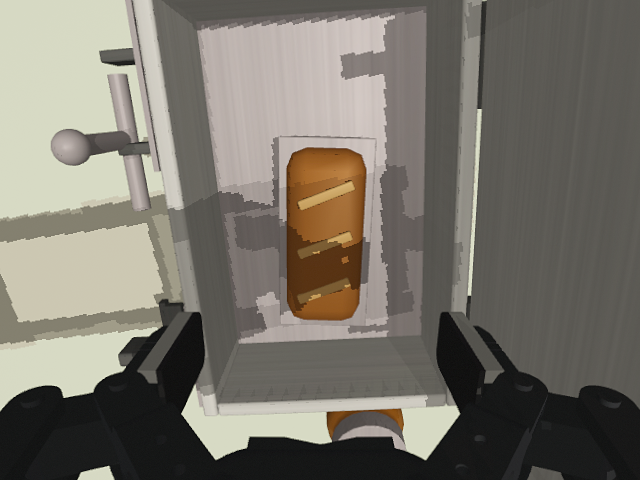

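The tin is centred between the fingers at (325, 232). I'll descend and grip.

```bash
python3 -m inch '[[[0.002,0,-0.03],[0,0,0],1],[[0,0,-0.03],[0,0,0],1],[[0,0,-0.03],[0,0,0],1],[[0,0,-0.03],[0,0,0],1],[[0,0,-0.02],[0,0,0],1],[[0,0,0],[0,0,0],1]]'
python3 -m inch '[[[0,0,0],[0,0,0],0.75],[[0,0,0],[0,0,0],0.5],[[0,0,0],[0,0,0],0.5],[[0,0,0],[0,0,0],0.4],[[0,0,0],[0,0,0],0.4],[[0,0,0],[0,0,0],0.4]]' 50
```

```text
t: 21.15
position: [623.9, -34.5, 51.7]
tcp_rot: [2.466, 1.941, 0.005]
wrist_force: [-3.9, -0.6, 4.1]
opening: 85.1
finger_force: 2.8
t: 21.75
position: [624.9, -34.5, 52.9]
tcp_rot: [2.465, 1.94, 0.008]
wrist_force: [-2.9, -0.4, 11.4]
opening: 53.2
finger_force: 53.7
```

```bash
python3 -m inch '[[[0,0,0.01],[0,0,0],0.4],[[0,0,0.01],[0,0,0],0.4],[[0,0,0.015],[0,0,0],0.4]]'
python3 -c "from h import *;st()"
```

```text
t: 22.05
position: [621.7, -34.2, 83.8]
tcp_rot: [-2.468, -1.943, 0.001]
wrist_force: [-0.2, 0.1, -4.2]
opening: 53.3
finger_force: 54.3
t 22.05 p [621.7 -34.2  83.8] yaw_toolY -0.237 zdir [-0.001  0.    -1.   ] F [-0.2  0.1 -4.2] open 53.3 ff 54.3 q6 [-0.12  0.51  1.58 -0.    1.05  0.11]
```

```bash
python3 -m inch '[[[0,0,0.02],[0,0,0],0.4],[[0,0,0.03],[0,0,0],0.4],[[0,0,0.03],[0,0,0],0.4],[[0,0,0.03],[0,0,0],0.4],[[0,0,0.015],[0,0,0],0.4],[[-0.02,0,0],[0,0,0],0.4],[[-0.035,0,0],[0,0,0],0.4],[[-0.035,0,0],[0,0,0],0.4],[[-0.03,0,0],[0,0,0],0.4],[[-0.01,0.015,0],[0,0,0],0.4],[[0,0.025,0],[0,0,0],0.4]]'
python3 -m inch '[[[0,0.036,0],[0,0,0],0.4],[[0,0.036,0],[0,0,0],0.4],[[0,0.036,0],[0,0,0],0.4],[[0,0.036,0],[0,0,0],0.4],[[0,0.036,0],[0,0,0],0.4],[[0,0.036,0],[0,0,0],0.4],[[0,0.036,0],[0,0,0],0.4],[[0,0.036,0],[0,0,0],0.4],[[0,0.036,0],[0,0,0],0.4],[[0.005,0.036,0],[0,0,0],0.4],[[0.005,0.02,0],[0,0,0],0.4],[[0,0.01,0],[0,0,0],0.4],[[0,0,0],[0,0,0],0.4]]'
python3 - <<'E'
from h import *
s=st()
for c in ['top','side']:
    im=see(c,['loaf_center','tray_in','flask','lid_handle','jar'])
    if c=='top': cv2.imwrite('pics/i.png',im[150:400,100:420][:,:,::-1].repeat(2,0).repeat(2,1))
E
```

```text
t: 23.15
position: [490.0, 5.4, 209.0]
tcp_rot: [2.471, 1.94, -0.001]
wrist_force: [1.1, 0.4, -4.5]
opening: 53.1
finger_force: 54.4
t: 24.45
position: [501.7, 397.3, 208.2]
tcp_rot: [-2.467, -1.945, 0.0]
wrist_force: [-0.0, -0.9, -4.4]
opening: 53.1
finger_force: 54.4
t 24.45 p [501.7 397.3 208.2] yaw_toolY -0.235 zdir [-0.  0. -1.] F [-0.  -0.9 -4.4] open 53.1 ff 54.4 q6 [0.6  0.41 1.4  0.   1.33 0.84]
loaf_center [([501.4, 392.6, 211.7], 0.71)]
tray_in [([504.8, 400.6, 3.0], 0.88)]
flask []
lid_handle [([728.7, -32.3, 329.4], 0.89), ([620.4, -11.5, 3.4], 0.52)]
jar [([608.1, -206.5, -0.1], 0.58), ([614.3, -12.3, 0.8], 0.33)]
loaf_center [([496.1, 392.3, 212.9], 0.68)]
tray_in [([497.0, 399.2, 5.9], 0.79), ([621.5, -12.7, -1.3], 0.31)]
flask [([688.1, 150.2, 2.6], 0.6)]
lid_handle [([729.7, -31.6, 328.6], 0.75)]
jar [([612.6, -203.9, 3.6], 0.89)]
```

View pics/i.png

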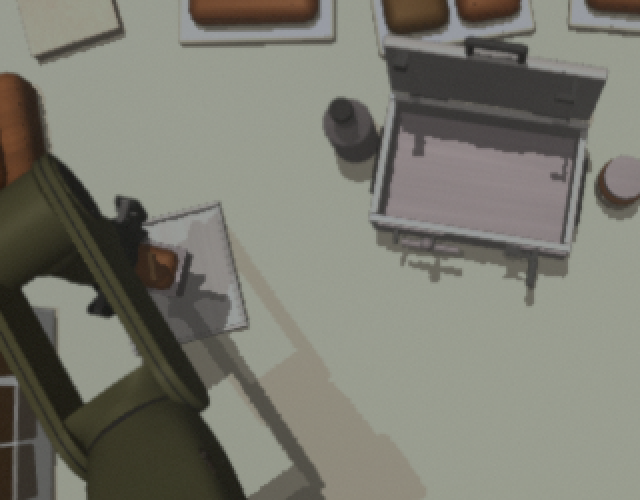

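The loaf hangs over the tray (the tin near (160, 265) in the crop) and the lid is open with flask and jar in place. I'll lower it and feel for the tray floor.

```bash
python3 -m inch '[[[0.001,0.005,-0.03],[0,0,0],0.4],[[0,0,-0.04],[0,0,0],0.4],[[0,0,-0.04],[0,0,0],0.4],[[0,0,-0.035],[0,0,0],0.4],[[0,0,-0.02],[0,0,0],0.4],[[0,0,-0.008],[0,0,0],0.4],[[0,0,0],[0,0,0],0.4]]'
python3 -m inch '[[[0,0,-0.004],[0,0,0],0.4],[[0,0,-0.003],[0,0,0],0.4],[[0,0,0],[0,0,0],0.4]]'
```

```text
t: 25.75
position: [502.5, 400.4, 34.3]
tcp_rot: [-2.468, -1.943, 0.004]
wrist_force: [0.3, -0.7, -3.6]
opening: 53.1
finger_force: 54.3
t: 26.05
position: [503.5, 401.1, 29.3]
tcp_rot: [2.468, 1.943, 0.002]
wrist_force: [1.1, -0.4, -4.0]
opening: 53.1
finger_force: 54.4
```

```bash
python3 -m inch '[[[0,0,-0.002],[0,0,0],0.4],[[0,0,-0.002],[0,0,0],0.4],[[0,0,0],[0,0,0],0.4]]'
python3 -m inch '[[[0,0,-0.0015],[0,0,0],0.4],[[0,0,0],[0,0,0],0.4]]'
python3 -c "from h import *;st()"
```

```text
t: 26.35
position: [502.8, 400.7, 24.4]
tcp_rot: [-2.468, -1.943, 0.0]
wrist_force: [-0.1, 0.1, -4.5]
opening: 53.3
finger_force: 54.4
t: 26.55
position: [503.1, 400.9, 23.1]
tcp_rot: [2.469, 1.943, 0.001]
wrist_force: [-0.7, -0.1, -3.1]
opening: 53.3
finger_force: 54.6
t 26.55 p [503.1 400.9  23.1] yaw_toolY -0.237 zdir [ 0.  0. -1.] F [-0.7 -0.1 -3.1] open 53.3 ff 54.6 q6 [0.61 0.6  1.59 0.   0.95 0.84]
```

```bash
python3 -m inch '[[[0,0,-0.0015],[0,0,0],0.4],[[0,0,0],[0,0,0],0.4]]'
python3 -m inch '[[[0,0,-0.001],[0,0,0],0.4],[[0,0,0],[0,0,0],0.4]]'
```

```text
t: 26.75
position: [503.1, 400.8, 23.0]
tcp_rot: [2.468, 1.943, 0.001]
wrist_force: [-1.5, -1.3, 6.9]
opening: 53.3
finger_force: 55.6
t: 26.95
position: [503.1, 400.9, 23.0]
tcp_rot: [2.468, 1.943, 0.002]
wrist_force: [-4.6, -3.2, 11.2]
opening: 53.1
finger_force: 56.2
```

Contact with the floor. I'll release and rise.

```bash
python3 -m inch '[[[0,0,0.001],[0,0,0],0.7],[[0,0,0],[0,0,0],0.8],[[0,0,0],[0,0,0],0.9],[[0,0,0],[0,0,0],0.9],[[0,0,0.02],[0,0,0],0.9],[[0,0,0.03],[0,0,0],0.9],[[0,0,0.04],[0,0,0],0.9],[[0,0,0.04],[0,0,0],0.9],[[0,0,0.04],[0,0,0],0.9],[[0,-0.04,0.04],[0,0,0],0.9],[[0,-0.05,0.02],[0,0,0],0.9],[[0,-0.03,0],[0,0,0],0.9],[[0,0,0],[0,0,0],0.9]]'
python3 - <<'E'
from h import *
st()
im=see('wrist',['loaf_center','tray_in'])
cv2.imwrite('pics/j.png',im[:,:,::-1])
for c in ['side','top']: see(c,['loaf_center','tray_in','lid_handle','bolt_knob','catch_nose'])
E
```

```text
t: 28.25
position: [503.0, 285.5, 246.4]
tcp_rot: [2.47, 1.938, 0.0]
wrist_force: [-0.6, -0.1, 1.1]
opening: 76.6
finger_force: 0.0
t 28.25 p [503.  285.5 246.4] yaw_toolY -0.24 zdir [ 0.001 -0.001 -1.   ] F [-0.6 -0.1  1.1] open 76.6 ff 0.0 q6 [ 0.44  0.3   1.48 -0.    1.36  0.69]
loaf_center []
tray_in []
loaf_center [([499.9, 397.2, 32.4], 0.64)]
tray_in [([497.3, 400.3, 5.1], 0.85)]
lid_handle [([730.2, -34.3, 333.6], 0.89)]
bolt_knob []
catch_nose []
loaf_center [([504.6, 396.6, 29.5], 0.56)]
tray_in [([502.7, 398.9, 5.6], 0.84)]
lid_handle [([727.3, -31.1, 327.1], 0.7)]
bolt_knob [([526.4, 53.8, 150.9], 0.62)]
catch_nose [([470.7, -76.4, 97.8], 0.52), ([528.3, 53.4, 152.3], 0.44)]
```

View pics/j.png

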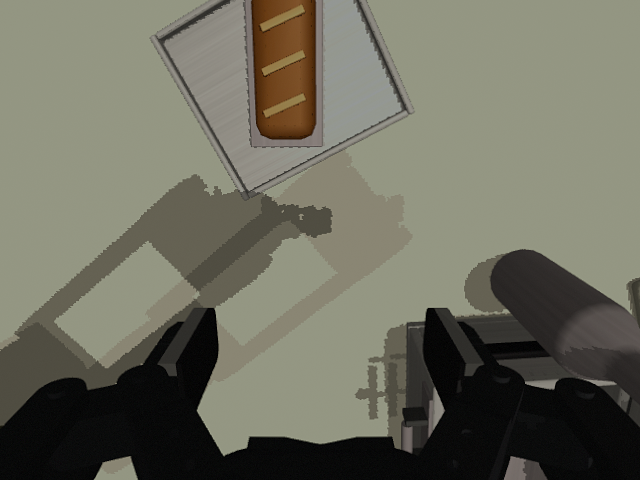

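The tin stands flat at (285, 70), clear of the tray's walls. Lid, bolt and catch are all open.

```bash
python3 -c "
from rig import env
print(env.job_done())"
```

```text
the job is handed in; nothing more can be done
None
```

The job is handed in at about 28 s: bolt and catch are drawn, the lid stands open past upright, the loaf tin rests upright in the tray, and no bystander was touched; the hand-in returned no verdict.

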